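# Sort look-alike balance canisters by weight into a clip rack

### The arm

A 6-joint arm with a two-finger parallel gripper is mounted at the origin on the work surface. World frame = base frame: x ahead of the robot, y to its left, z up, the work surface at z = 0. Lengths are in m, angles in rad, forces in N, time in s.
With the tool pointing down it reaches from about 0.35 to 0.975 m from the base axis. Payload 4.9 kg.
Tool frame: the origin (TCP) lies on the mounting face of the last link; the fingertips stand 173 mm ahead of it and the grasp point (between the pads) lies 155 mm ahead of it; z points along the fingers, y is the line along which they close (so a half turn about z gives the same grasp; the last joint's range is limited). The gripper opens to 85 mm and grips with 20 to 120 N. Pads are 22 mm wide; open, the fingers measure 114 mm over their backs; the gripper's body (76 mm by 85 mm) begins 54 mm behind the grasp point. The pads swing forward as they close: fully open they stand 13 mm farther back than shut.
Start: joints at [1.056, 0.053, 1.613, -0, 1.476, -0.119], TCP at [0.241, 0.577, 0.405] pointing down, gripper open.
Joint ranges: [-3.01, 3.01], [-1.01, 2.22], [0.06, 2.58], [-1.02, 4.17], [0.09, 2.62], [-3.14, 3.14]. Speed limits (rad/s): [2.57, 2.57, 3.14, 3.14, 3.14, 3.14].

### API

Orientations are given as a rotation vector (axis times angle).
In Python, from station import monitor, eyes, finish_job gives the robot as it stands. The module is installed in compiled form; this text tells all that it offers.
- The arm moves only by the tool step_arm, never from a script. Its argument "commands" is a list of rows, each a list of 3 entries, a list of its own where there are three numbers: the opening in per cent of the stroke, from 0 (shut) to 100 (fully open), then the shift along the tool's x, y, z in mm, then the turn about the tool's z in degrees. In form: [[hand, [x, y, z], yaw], ...]. A call has 1 to 12 rows; each row is the pose to reach, as a shift and turn from the pose commanded when the call began, along the tool's axes at that moment; what a row does not reach only later rows make up. A row lasts 1/8 s, in which the tool goes at most 62.5 mm and 10.7 degrees, less where a joint would pass 70% of its speed; a pose out of reach is approached as far as the arm can. A call with a gripper value outside its range is refused whole. The fingers move at their own pace and stop on an object; "squeeze" is the grip in N (left out, the last holds). Time passes only in rows, so rows that repeat a pose let the fingers close. It gives the time, the measured TCP pose, the force, the opening and the grip force at its end, in the units of the state.
- monitor.get_obs(): the state, without advancing time (a new reading comes with each control period).
- eyes.get_image(name): name is "scene" or "top" or "wrist"; returns the picture (480x640x3 uint8, red, green, blue); there is no depth.
- eyes.camera_info(name): a dict with "camera_matrix" (3x3 intrinsics, pixels), "extrinsics" (4x4, takes a point from camera to world coordinates). Camera axes: x right, y down, z forward; pixel columns grow to the right and rows downward; lengths in m; the calibration is good to about 2 mm. A picture is of the moment at which its call begins: read the wrist's pose just before it. camera_info takes no time and is no camera call; for the wrist camera it gives the pose at the moment of the call.
- finish_job(): hands the job in; it is judged then, once.
The state is a dict: "t": time; "q": joint angles; "dq": joint speeds; "effort": joint torques, N m; "tool_pos": TCP position; "tool_rot": TCP orientation; "contact_force": force on the tool from outside, world axes, zero at the start; "wrist_torque": the same for the moment, N m; "opening": finger opening in m; "grip_force": force on a finger pad.
Only numpy, scipy, OpenCV 4.12 (cv2) and the standard library are available. Lean on these libraries where they do the work, as an engineer would, in place of code of your own. Each camera call takes 0.05 s, during which the arm holds its last target. There are 200 camera calls.

### The job

Three look-alike capped balance canisters stand on the lab bench: one is hollow (about 150 g), one filled (about 350 g), one solid (about 650 g), and only their weight tells which. Feel each one's weight as you lift it, then push it gently, upright, past the spring clips into its own bay of the blue rack until it rests fully home on the floor pad: the solid one in the end bay beside the steel loop, the filled one in the middle, the hollow one in the other end bay. Never press with more than 25 N, never push one into a wrong bay, tip none over, and leave the bottle, the yellow tube rack and the red tub where they are.

Things in the scene. Friction and masses are not known exactly. Their poses are not given: they have to be found in the camera images.
- can_a_center (a point): look-alike round canister, white with grey ribbed cap, 44 mm across, 100 mm tall, foot tapering to 36 mm over the lowest 9 mm. This point: its centre, 50 mm above its underside; z up. Hollow (about 150 g), filled (350 g) or solid (650 g), each within 10 percent: unseen, and drawn anew at every start, whatever its letter; the contents can shift 1 to 2 mm inside
- can_b_center (a point): look-alike round canister, white with grey ribbed cap, 44 mm across, 100 mm tall, foot tapering to 36 mm over the lowest 9 mm. This point: its centre, 50 mm above its underside; z up. Hollow (about 150 g), filled (350 g) or solid (650 g), each within 10 percent: unseen, and drawn anew at every start, whatever its letter; the contents can shift 1 to 2 mm inside
- can_c_center (a point): look-alike round canister, white with grey ribbed cap, 44 mm across, 100 mm tall, foot tapering to 36 mm over the lowest 9 mm. This point: its centre, 50 mm above its underside; z up. Hollow (about 150 g), filled (350 g) or solid (650 g), each within 10 percent: unseen, and drawn anew at every start, whatever its letter; the contents can shift 1 to 2 mm inside
- bay_loop (a point): end bay next to the steel loop, for the solid canister: the centre of its open mouth, 36 mm above the bench; axes as the rack. A square socket 48 x 48 mm with 6 mm walls. Its rubber floor pad lies 19 to 27 mm below this point: that depth differs from bay to bay and is not measured. The pad gives 1 mm per 8 N
- bay_mid (a point): middle bay, for the filled canister: the centre of its open mouth, like the loop bay. In every bay two steel spring clips, on its +y and -y sides, 7 mm below the mouth, stand 37 mm apart and grip a canister pushed in; they resist with up to about 14 N, so its own weight may not carry it home
- bay_plain (a point): the other end bay, away from the loop, for the hollow canister: the centre of its open mouth, like the loop bay. A canister held with the fingers across the row can swing between them while the clips push it; fingers closing along the row (rack y) hold it upright and have room between neighbours
- rack: blue plastic clip rack, fixed to the bench; base 76 x 290 x 6 mm, origin at the centre of its underside; its three bays stand in a row along its y, 95 mm apart; flat steel loop, 16 mm high, at its +y end, reaching 176 mm from the origin
- bottle: bystander: small white bottle, 48 mm across, 95 mm tall; origin at the centre of its underside
- tube_rack: bystander: yellow tube rack 100 x 200 x 45 mm; origin at the centre of its underside
- tub: bystander: red open tub 120 x 200 x 70 mm; origin at the centre of its underside
Not all that is in view belongs to the job. Leave any pink or purple look-alike of the part that bears can_a_center alone.

How it is judged:
By the outcome, as a careful person would: the job done as asked, in the order asked, and still so for the second after the job is handed in, with the robot touching nothing.
It also fails if it takes over 72 s, if anything falls off the work surface, if the arm or the gripper's body presses on something with over 40 N, if the wrist force passes 120 N, or if a joint passes its speed limit or range.

## Working session

There is one attempt and no reset: what is moved stays moved. The work goes in short steps, Python scripts to look and compute and a tool call to move; the robot and the scene stay as the last step left them, time stands still between calls to the robot, and variables do not carry over. Pictures are saved under pics/ and viewed, at most 10 in all, crops included, and the job is handed in when it is done.

Besides the shell and the picture viewer there is one more tool, called after "Emit:" in YAML: its name, and indented under it one key for each argument. step_arm: Moves the arm, as the interface text tells. Its arguments: {"type":"object","properties":{"commands":{"type":"array"},"squeeze":{"type":"number"}},"required":["commands"]}

```bash
mkdir -p pics; cat > h.py <<'E'
import numpy as np, cv2
from scipy.spatial.transform import Rotation as R
from station import monitor, eyes, finish_job
def snap(n,f):
    im=eyes.get_image(n); cv2.imwrite('pics/'+f,im[:,:,::-1]); return im
def ray(n,u,v,z):
    c=eyes.camera_info(n);K=np.array(c['camera_matrix']);T=np.array(c['extrinsics'])
    d=T[:3,:3]@np.linalg.inv(K)@[u,v,1];o=T[:3,3]
    return o+d*(z-o[2])/d[2]
def proj(n,p):
    c=eyes.camera_info(n);K=np.array(c['camera_matrix']);T=np.linalg.inv(np.array(c['extrinsics']))
    q=K@(T[:3,:3]@np.array(p)+T[:3,3]);return q[:2]/q[2]
def go(p,z=None):
    "shift in tool axes (mm) for the TCP to reach world p"
    s=monitor.get_obs();return R.from_rotvec(s['tool_rot']).inv().apply(np.array(p)-s['tool_pos'])*1000
E
python3 - <<'E'
from h import *
np.set_printoptions(precision=4,suppress=True)
snap('top','top.png');snap('scene','scene.png')
s=monitor.get_obs();print(s);print(R.from_rotvec(s['tool_rot']).as_matrix())
for n in('top','scene','wrist'):print(eyes.camera_info(n))
E
```

```text
{'t': 0.1, 'q': array([ 1.056 ,  0.0533,  1.6142,  0.    ,  1.476 , -0.119 ]), 'dq': array([-0.001 ,  0.0007, -0.004 , -0.0008,  0.0016,  0.0006]), 'effort': array([  0.0005, -39.4907, -37.1361,  -0.0001,   0.0039,   0.    ]), 'tool_pos': array([0.2408, 0.5765, 0.4036]), 'tool_rot': array([-0.6175, -3.0796,  0.0028]), 'contact_force': array([-0.6558, -1.0118, -0.1674]), 'wrist_torque': array([ 0.0142,  0.021 , -0.0071]), 'grip_force': 0.0, 'opening': 0.08501480477852169}
[[-0.9227  0.3855 -0.001 ]
 [ 0.3855  0.9227 -0.0016]
 [ 0.0003 -0.0019 -1.    ]]
{'camera_matrix': array([[591.2729,   0.    , 314.0623],
       [  0.    , 591.2729, 234.4896],
       [  0.    ,   0.    ,   1.    ]]), 'extrinsics': array([[-0.0028, -0.9789,  0.2043,  0.3281],
       [-1.    ,  0.0041,  0.006 , -0.0427],
       [-0.0067, -0.2043, -0.9789,  1.2035],
       [ 0.    ,  0.    ,  0.    ,  1.    ]])}
{'camera_matrix': array([[445.6603,   0.    , 316.1856],
       [  0.    , 445.6603, 235.4182],
       [  0.    ,   0.    ,   1.    ]]), 'extrinsics': array([[-0.2058,  0.8316, -0.5158,  1.0907],
       [ 0.9786,  0.1739, -0.1101,  0.0703],
       [-0.0018, -0.5274, -0.8496,  0.9563],
       [ 0.    ,  0.    ,  0.    ,  1.    ]])}
{'camera_matrix': array([[362.8934,   0.    , 322.6425],
       [  0.    , 362.8934, 233.0681],
       [  0.    ,   0.    ,   1.    ]]), 'extrinsics': array([[ 0.3855,  0.8756,  0.291 ,  0.165 ],
       [ 0.9227, -0.3649, -0.1242,  0.6085],
       [-0.0026,  0.3164, -0.9486,  0.3729],
       [ 0.    ,  0.    ,  0.    ,  1.    ]])}
```

View pics/top.png

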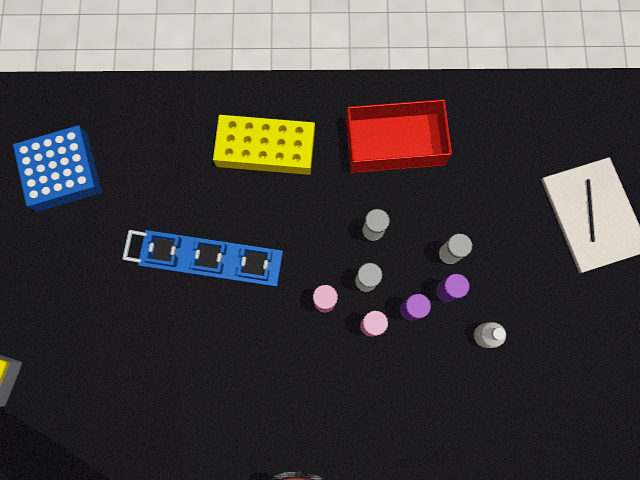

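View pics/scene.png

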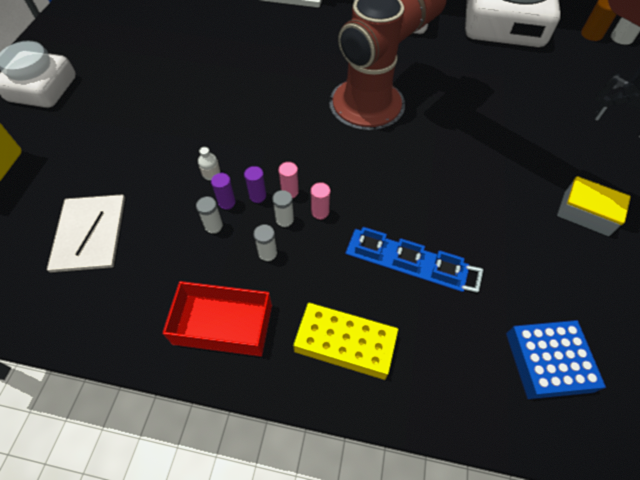

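Top view. Candidates: grey caps at (377,219), (460,244) and (370,275) are the canisters. The look-alikes to avoid are pink (325,297) and (375,322), purple (418,306) and (456,286), and the bottle at (491,335). The rack bays are at (162,250), (208,256) and (254,263), with the loop at (135,246).

```bash
python3 - <<'E'
from h import *
np.set_printoptions(precision=4,suppress=True)
im=cv2.imread('pics/top.png')
a=cv2.resize(im[222:292,115:315],None,fx=4,fy=4,interpolation=cv2.INTER_CUBIC)
b=cv2.resize(im[200:300,340:490],None,fx=3,fy=3,interpolation=cv2.INTER_CUBIC)
o=np.zeros((590,800,3),np.uint8);o[:280]=a;o[285:585,:450]=b
cv2.imwrite('pics/crop.png',o)
for u,v in[(377,219),(460,244),(370,275)]:print('can',ray('top',u,v,.1))
for u,v in[(162,250),(208,256),(254,263)]:print('bay',ray('top',u,v,.036))
# rack base fit by mask
h=cv2.cvtColor(im,cv2.COLOR_BGR2HSV);m=cv2.inRange(h,(100,120,50),(125,255,255));m[:, :110]=0;m[:220]=0;m[300:]=0;m[:,300:]=0
print(cv2.minAreaRect(np.argwhere(m)[:,::-1].astype(np.float32)))
g=((h[...,1]<40)&(h[...,2]>100)).astype(np.uint8)*255
for u,v in[(377,219),(460,244),(370,275)]:
  w=g[v-25:v+35,u-25:u+25];n,l,st,c=cv2.connectedComponentsWithStats(w);print(im[v,u],im[v+18,u-2],[(x[:5]+[u-25,v-25,0,0,0]) for x in st[1:]])
E
```

```text
can [ 0.5883 -0.1566  0.1   ]
can [ 0.5389 -0.3127  0.1   ]
can [ 0.4803 -0.1408  0.1   ]
bay [0.5413 0.2702 0.036 ]
bay [0.5287 0.1772 0.036 ]
bay [0.5141 0.0847 0.036 ]
((210.17359924316406, 257.676025390625), (141.56625366210938, 36.98622131347656), 8.530765533447266)
[165 169 168] [111 116 115] [array([363, 209,  27,  32, 574])]
[172 174 172] [24 23 24] [array([440, 234,  32,  30, 605])]
[173 175 175] [24 27 23] [array([356, 263,  26,  29, 533])]
```

View pics/crop.png

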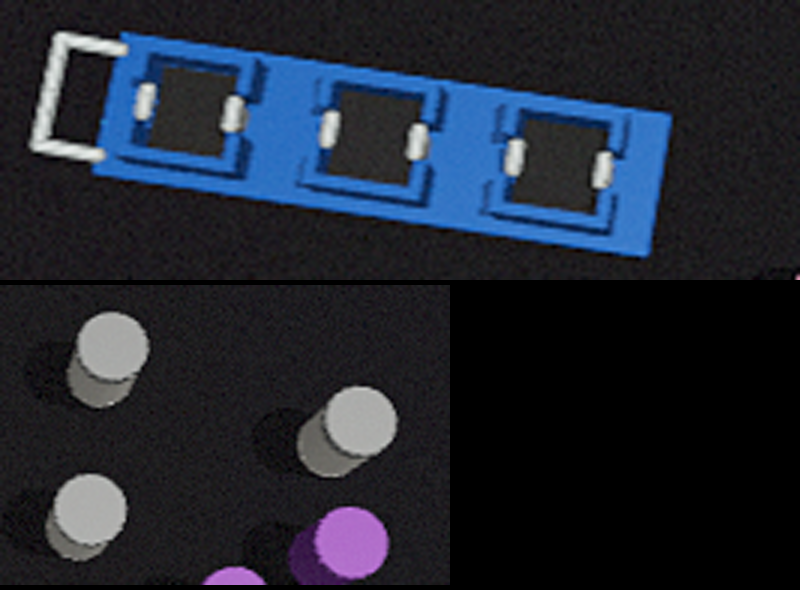

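```bash
python3 - <<'E'
from h import *
np.set_printoptions(precision=4,suppress=True)
C=np.array([ray('top',u,v,.1) for u,v in[(377.3,220.3),(460.3,245.7),(370,275)]])
B=np.array([ray('top',u,v,.03) for u,v in[(161.9,248.6),(208.1,255.4),(254.4,262.2)]])
print(C,B,np.linalg.norm(np.diff(B,axis=0),axis=1))
d=B[0]-B[2];print('yaw',np.degrees(np.arctan2(-d[0],d[1])))
for u,v in[(325,297),(375,322),(418,306),(456,286)]:print('look',ray('top',u,v,.1))
print(go([.475,-.145,.38]))
E
```

```text
[[ 0.5857 -0.1571  0.1   ]
 [ 0.5356 -0.3131  0.1   ]
 [ 0.4803 -0.1408  0.1   ]] [[0.5453 0.2721 0.03  ]
 [0.5309 0.1781 0.03  ]
 [0.5167 0.0845 0.03  ]] [0.095  0.0947]
yaw -8.649270959688662
look [ 0.4393 -0.056   0.1   ]
look [ 0.3928 -0.1481  0.1   ]
look [ 0.422  -0.2286  0.1   ]
look [ 0.459 -0.301  0.1  ]
[-494.23   -575.3664   24.5132]
```

Emit:
step_arm:
  commands:
    - [80,[-60,-60,0],-7]
    - [80,[-120,-110,0],-14]
    - [80,[-494,-575,25],-14]
    - [80,[-494,-575,25],-14]
    - [80,[-494,-575,25],-14]
    - [80,[-494,-575,25],-14]
    - [80,[-494,-575,25],-14]
    - [80,[-494,-575,25],-14]
    - [80,[-494,-575,25],-14]
    - [80,[-494,-575,25],-14]
    - [80,[-494,-575,25],-14]
    - [80,[-494,-575,25],-14]
  squeeze: 50

```text
t: 1.6
tool_pos: [0.4723, -0.1374, 0.3798]
tool_rot: [0.239, 3.132, 0.0]
contact_force: [1.7, 0.5, 0.3]
opening: 0.0683
grip_force: 0.0
```

Emit:
step_arm:
  commands:
    - [80,[0,0,0],0]
    - [80,[0,0,0],0]
    - [80,[0,0,0],0]
    - [80,[0,0,0],0]

```text
t: 2.1
tool_pos: [0.4722, -0.134, 0.3803]
tool_rot: [0.234, 3.132, -0.0]
contact_force: [-0.2, 0.6, 0.2]
opening: 0.0683
grip_force: 0.0
```

```bash
python3 - <<'E'
from h import *
np.set_printoptions(precision=4,suppress=True)
s=monitor.get_obs();print(s['t'],s['tool_pos'],s['contact_force'],s['opening'],s['q']);print(R.from_rotvec(s['tool_rot']).as_matrix())
snap('wrist','w1.png')
for p in([.5857,-.1571,.1],[.5356,-.3131,.1],[.4803,-.1408,.1],[.5167,.0845,.03]):print(proj('wrist',p))
E
```

```text
2.1 [ 0.4722 -0.134   0.3803] [-0.231   0.586   0.2267] 0.06826781532516993 [-0.4283 -0.2612  1.9446  0.      1.4578 -1.8496]
[[-0.9889  0.1489  0.0004]
 [ 0.1489  0.9889 -0.0002]
 [-0.0005 -0.0001 -1.    ]]
[315.1061 364.6194]
[113.3004 337.192 ]
[314.7041 243.1194]
[565.439  219.4445]
```

View pics/w1.png

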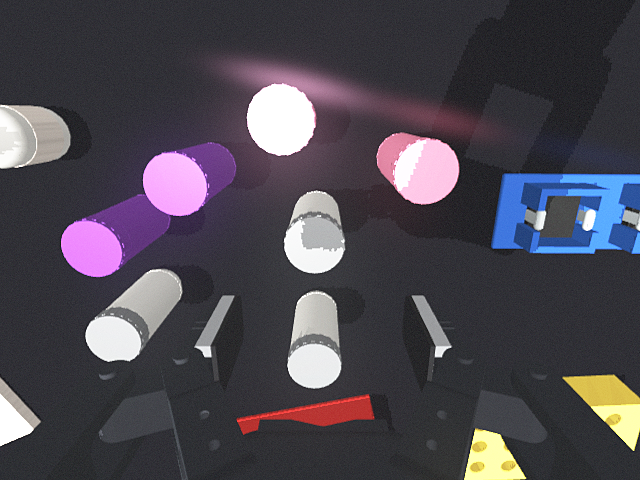

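The wrist view agrees with the predictions: canisters at (314,244), (314,365) and (114,339), plain bay at about (564,217). I'll grasp the near canister C first.

Emit:
step_arm:
  commands:
    - [80,[-9,-5.5,0],0]
    - [80,[-9,-5.5,40],0]
    - [80,[-9,-5.5,80],0]
    - [80,[-9,-5.5,120],0]
    - [80,[-9,-5.5,150],0]
    - [80,[-9,-5.5,155],0]
    - [80,[-9,-5.5,155],0]
    - [40,[-9,-5.5,155],0]
    - [40,[-9,-5.5,155],0]
    - [40,[-9,-5.5,155],0]
    - [40,[-9,-5.5,155],0]
    - [40,[-9,-5.5,155],0]
  squeeze: 50

```text
t: 3.65
tool_pos: [0.4813, -0.1423, 0.2272]
tool_rot: [0.237, 3.129, -0.001]
contact_force: [-0.9, 1.9, 5.6]
opening: 0.0434
grip_force: 50.9
```

Emit:
step_arm:
  commands:
    - [40,[0,0,0],0]
    - [40,[0,0,-10],0]
    - [40,[0,0,-40],0]
    - [40,[0,0,-80],0]
    - [40,[0,0,-115],0]
    - [40,[0,0,-120],0]
    - [40,[0,0,-120],0]
    - [40,[0,0,-120],0]
    - [40,[0,0,-120],0]

```text
t: 4.78
tool_pos: [0.48, -0.1418, 0.3432]
tool_rot: [-0.237, -3.129, -0.002]
contact_force: [-0.2, 0.3, -3.6]
opening: 0.0429
grip_force: 51.8
```

```bash
python3 - <<'E'
from h import *
np.set_printoptions(precision=4,suppress=True)
for i in range(3):
  s=monitor.get_obs();print(s['t'],s['tool_pos'],s['contact_force'],s['wrist_torque'],s['opening'],s['grip_force']);
  if i<2:eyes.get_image('wrist')
E
```

```text
4.775 [ 0.48   -0.1418  0.3432] [-0.2166  0.2727 -3.6222] [ 0.0104 -0.0119 -0.0672] 0.042894767343462654 51.75782086327672
4.825 [ 0.4801 -0.1419  0.3436] [ 0.0014  0.8815 -3.305 ] [-0.007   0.0044  0.0052] 0.04271763419277727 51.75694663077593
4.875 [ 0.4802 -0.1419  0.344 ] [-1.1868  0.6317 -3.6542] [-0.0262 -0.0536 -0.0311] 0.043006907790098754 51.75692439079285
```

C weighs about 3.5 N, so it is the filled one and goes in the middle bay.

Emit:
step_arm:
  commands:
    - [40,[0,20,0],0]
    - [40,[0,60,0],0]
    - [40,[-1,105,0],0]
    - [40,[-1,155,0],0]
    - [40,[-2,205,0],0]
    - [40,[-2,255,10],0]
    - [40,[-3,300,40],0]
    - [40,[-3,324,65],0]
    - [40,[-3,324,72],0]
    - [40,[-3,324,72],0]
    - [40,[-3,324,72],0]

```text
t: 6.25
tool_pos: [0.5328, 0.1771, 0.2743]
tool_rot: [0.239, 3.131, 0.0]
contact_force: [-0.2, -0.7, -3.0]
opening: 0.043
grip_force: 52.4
```

```bash
python3 - <<'E'
from h import *
np.set_printoptions(precision=4,suppress=True)
s=monitor.get_obs();print(s['t'],s['tool_pos'],s['tool_rot'],s['contact_force'])
im=snap('wrist','w2.png');t=snap('top','t2.png')
print(go([.531,.178,.272]),proj('wrist',[.5309,.1781,.036]),proj('top',[.5309,.1781,.145]))
a=im[100:480,140:500]; b=cv2.resize(t[200:310,130:290],None,fx=2.7,fy=2.7,interpolation=cv2.INTER_CUBIC)
o=np.zeros((400,800,3),np.uint8);o[:380,:360]=a;o[:b.shape[0],365:365+b.shape[1]]=b;cv2.imwrite('pics/c2.png',o[:,:,::-1])
E
```

```text
6.25 [0.5328 0.1771 0.2743] [0.2394 3.1305 0.0005] [-0.2418 -0.712  -2.993 ]
[1.8762 0.5512 2.4509] [322.6249 249.1278] [196.6466 244.7297]
```

View pics/c2.png

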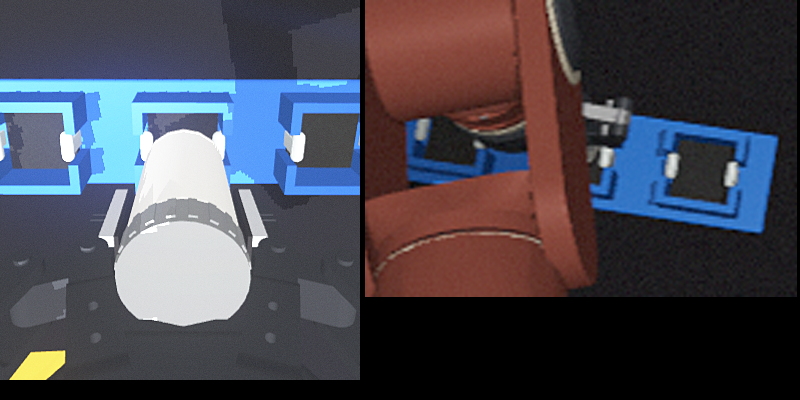

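```bash
python3 - <<'E'
from h import *
im=cv2.imread('pics/w2.png')
for dx in(-.004,0,.004):print(proj('wrist',[.5328+dx,.1771,.147]))
g=(im.min(2)>215).astype(np.uint8);n,l,st,c=cv2.connectedComponentsWithStats(g[320:440,240:410]);print(st[1:][st[1:,4]>500]+[240,320,0,0,0])
c=(.5328,.1771)
a=np.linspace(0,6.283,80);P=np.array([proj('wrist',[c[0]+.022*np.cos(t),c[1]+.022*np.sin(t),.147]) for t in a]);print(P.min(0),P.max(0))
E
```

```text
[318.51120223 368.2704529 ]
[320.43060515 378.37967831]
[322.30935829 388.27480704]
[[  254   322   137   103 10697]]
[252.50321358 319.2378311 ] [388.34311972 430.90243932]
```

Emit:
step_arm:
  commands:
    - [40,[1.5,0.5,4],0]
    - [40,[1.5,0.5,9],0]
    - [40,[1.5,0.5,14],0]
    - [40,[1.5,0.5,14],0]

```text
t: 6.85
tool_pos: [0.5306, 0.1784, 0.2583]
tool_rot: [-0.238, -3.131, 0.001]
contact_force: [0.6, 0.2, -3.9]
opening: 0.043
grip_force: 52.4
```

Emit:
step_arm:
  commands:
    - [40,[-1,0,1],0]
    - [40,[-1,0,3],0]
    - [40,[-1,0,5],0]
    - [40,[-1,0,5],0]

```text
t: 7.35
tool_pos: [0.5321, 0.1782, 0.2542]
tool_rot: [0.238, 3.132, -0.001]
contact_force: [0.4, -2.9, -1.7]
opening: 0.0429
grip_force: 52.5
```

Emit:
step_arm:
  commands:
    - [40,[0,0,2],0]
    - [40,[0,0,4],0]
    - [40,[0,0,4],0]

```text
t: 7.72
tool_pos: [0.532, 0.1784, 0.2502]
tool_rot: [0.238, 3.131, 0.0]
contact_force: [0.9, -2.6, 0.7]
opening: 0.0431
grip_force: 52.6
```

Emit:
step_arm:
  commands:
    - [40,[0,-0.7,2],0]
    - [40,[0,-0.7,4],0]
    - [40,[0,-0.7,4],0]

```text
t: 8.1
tool_pos: [0.5317, 0.1778, 0.2459]
tool_rot: [0.238, 3.132, 0.0]
contact_force: [1.4, -1.5, -0.5]
opening: 0.0426
grip_force: 52.6
```

Emit:
step_arm:
  commands:
    - [40,[0,0,1.5],0]
    - [40,[0,0,3],0]
    - [40,[0,0,3],0]

```text
t: 8.48
tool_pos: [0.5315, 0.1777, 0.2425]
tool_rot: [-0.238, -3.132, 0.0]
contact_force: [1.8, -1.4, -0.9]
opening: 0.0429
grip_force: 52.6
```

Emit:
step_arm:
  commands:
    - [40,[0,0,1],0]
    - [40,[0,0,2],0]
    - [40,[0,0,2],0]

```text
t: 8.85
tool_pos: [0.5318, 0.1778, 0.2417]
tool_rot: [-0.237, -3.132, 0.0]
contact_force: [-0.9, -2.4, 3.4]
opening: 0.0429
grip_force: 53.0
```

Emit:
step_arm:
  commands:
    - [40,[0,0,0.8],0]
    - [40,[0,0,1.5],0]
    - [40,[0,0,1.5],0]

```text
t: 9.22
tool_pos: [0.532, 0.1778, 0.2412]
tool_rot: [-0.237, -3.133, 0.0]
contact_force: [-3.6, -1.7, 9.6]
opening: 0.0429
grip_force: 53.4
```

Emit:
step_arm:
  commands:
    - [40,[0.5,0,0.6],0]
    - [40,[0.5,0,1],0]
    - [40,[0.5,0,1],0]

```text
t: 9.6
tool_pos: [0.5318, 0.1779, 0.241]
tool_rot: [0.237, 3.132, -0.001]
contact_force: [-4.5, -3.4, 10.9]
opening: 0.0431
grip_force: 53.5
```

Stiffness of about 8 N/mm matches the floor pad, so the can is home. I'll release it, retreat, and head for A.

Emit:
step_arm:
  commands:
    - [40,[0,0,-1.5],0]
    - [70,[0,0,-1.5],0]
    - [75,[0,0,-1.5],0]
    - [75,[0,0,-1.5],0]
    - [75,[0,0,-30],0]
    - [75,[0,0,-90],0]
    - [75,[0,0,-145],0]
    - [75,[0,0,-145],0]

```text
t: 10.6
tool_pos: [0.5325, 0.1782, 0.3902]
tool_rot: [0.237, 3.122, 0.005]
contact_force: [0.1, -0.0, 0.1]
opening: 0.0641
grip_force: 0.0
```

```bash
python3 - <<'E'
from h import *
np.set_printoptions(precision=4,suppress=True)
s=monitor.get_obs();print(s['t'],s['tool_pos'],s['tool_rot'],s['contact_force'],s['opening'])
im=snap('wrist','w3.png')
print(go([.586,-.157,s['tool_pos'][2]]))
for z in(.109,.114,.117):
  a=np.linspace(0,6.283,80);P=np.array([proj('wrist',[.531+.022*np.cos(t),.178+.022*np.sin(t),z]) for t in a]);print(z,P.min(0),P.max(0))
E
```

```text
10.6 [0.5325 0.1782 0.3902] [0.2367 3.1215 0.0051] [ 0.1306 -0.0009  0.0789] 0.06413851541280584
[-104.1423 -322.9683   -3.6789]
0.109 [290.2397 199.8001] [351.792 258.268]
0.114 [289.6469 201.5196] [352.3437 260.9519]
0.117 [289.2805 202.5833] [352.6846 262.6093]
```

View pics/w3.png

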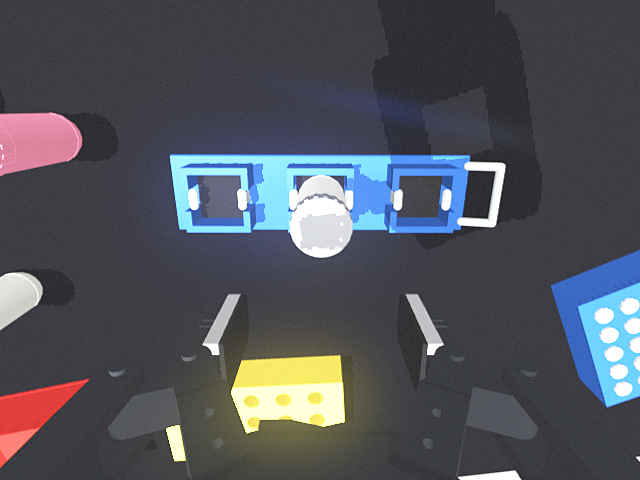

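Emit:
step_arm:
  commands:
    - [80,[-15,-45,0],0]
    - [80,[-34,-105,0],0]
    - [80,[-52,-160,0],0]
    - [80,[-70,-215,0],0]
    - [80,[-88,-270,0],0]
    - [80,[-104,-323,10],0]
    - [80,[-104,-323,50],0]
    - [80,[-104,-323,90],0]
    - [80,[-104,-323,90],0]
    - [80,[-104,-323,90],0]

```text
t: 11.9
tool_pos: [0.5855, -0.1571, 0.2939]
tool_rot: [-0.237, -3.133, -0.0]
contact_force: [0.2, 0.2, 0.2]
opening: 0.0684
grip_force: 0.0
```

```bash
python3 - <<'E'
from h import *
np.set_printoptions(precision=4,suppress=True)
s=monitor.get_obs();print(s['t'],s['tool_pos'],s['tool_rot'],s['contact_force'],s['opening'])
print(go([.586,-.157,.226]))
E
```

```text
11.9 [ 0.5855 -0.1571  0.2939] [-0.2373 -3.1325 -0.0002] [0.2147 0.215  0.1758] 0.0683615706987515
[-0.5322  0.152  67.8563]
```

Emit:
step_arm:
  commands:
    - [80,[-1,0,30],0]
    - [80,[-1,0,60],0]
    - [80,[-1,0,67],0]
    - [80,[-1,0,67],0]
    - [40,[-1,0,67],0]
    - [40,[-1,0,67],0]
    - [40,[-1,0,67],0]
    - [40,[-1,0,67],0]
    - [40,[-1,0,67],0]

```text
t: 13.02
tool_pos: [0.5871, -0.1578, 0.2288]
tool_rot: [0.237, 3.129, -0.002]
contact_force: [-0.7, -0.9, 5.5]
opening: 0.0424
grip_force: 50.8
```

Emit:
step_arm:
  commands:
    - [40,[0,0,0],0]
    - [40,[0,0,-10],0]
    - [40,[0,0,-40],0]
    - [40,[0,0,-80],0]
    - [40,[0,0,-115],0]
    - [40,[0,0,-120],0]
    - [40,[0,0,-120],0]
    - [40,[0,0,-120],0]
    - [40,[0,0,-120],0]

```text
t: 14.15
tool_pos: [0.5859, -0.1572, 0.3445]
tool_rot: [-0.238, -3.129, -0.002]
contact_force: [-0.2, 0.0, -1.8]
opening: 0.0424
grip_force: 50.9
```

A weighs about 1.7 N, so it is the hollow one and goes in the plain bay.

Emit:
step_arm:
  commands:
    - [40,[8,17,0],0]
    - [40,[28,60,0],0]
    - [40,[50,110,0],0]
    - [40,[72,160,0],0]
    - [40,[95,208,20],0]
    - [40,[104,229,50],0]
    - [40,[104,229,68],0]
    - [40,[104,229,70],0]
    - [40,[104,229,70],0]
    - [40,[104,229,70],0]

```text
t: 15.4
tool_pos: [0.5188, 0.084, 0.278]
tool_rot: [0.24, 3.13, 0.0]
contact_force: [0.5, 0.1, -1.2]
opening: 0.0424
grip_force: 51.2
```

```bash
python3 - <<'E'
from h import *
np.set_printoptions(precision=4,suppress=True)
s=monitor.get_obs();print(s['t'],s['tool_pos'],s['tool_rot'],s['contact_force'])
print(go([.517,.0845,.26]))
im=snap('wrist','w4.png')
g=(im.min(2)>215).astype(np.uint8);n,l,st,c=cv2.connectedComponentsWithStats(g[320:440,240:410]);print(st[1:][st[1:,4]>500]+[240,320,0,0,0])
p=s['tool_pos'];a=np.linspace(0,6.283,80);P=np.array([proj('wrist',[p[0]+.022*np.cos(t),p[1]+.022*np.sin(t),p[2]-.1275]) for t in a]);print(P.min(0),P.max(0))
E
```

```text
15.4 [0.5188 0.084  0.278 ] [0.2396 3.1301 0.0003] [ 0.5226  0.0505 -1.216 ]
[ 1.9268  0.2162 17.9838]
[[  256   320   135   105 11241]]
[252.573  319.5036] [388.4598 431.1777]
```

Emit:
step_arm:
  commands:
    - [40,[1,0.3,6],0]
    - [40,[1,0.3,12],0]
    - [40,[1,0.3,18],0]
    - [40,[1,0.3,22],0]
    - [40,[1,0.3,24],0]
    - [40,[1,0.3,24],0]

```text
t: 16.2
tool_pos: [0.5174, 0.0851, 0.2531]
tool_rot: [0.237, 3.132, -0.001]
contact_force: [-1.4, -1.5, 2.5]
opening: 0.0423
grip_force: 51.6
```

Emit:
step_arm:
  commands:
    - [40,[0,0,2],0]
    - [40,[0,0,4],0]
    - [40,[0,0,4],0]

```text
t: 16.58
tool_pos: [0.5173, 0.0851, 0.2487]
tool_rot: [0.237, 3.131, -0.001]
contact_force: [1.1, -1.5, 0.0]
opening: 0.0425
grip_force: 51.4
```

Emit:
step_arm:
  commands:
    - [40,[0,-0.4,2],0]
    - [40,[0,-0.4,4],0]
    - [40,[0,-0.4,4],0]

```text
t: 16.95
tool_pos: [0.5169, 0.0847, 0.2441]
tool_rot: [0.238, 3.133, -0.0]
contact_force: [1.1, -1.9, -0.8]
opening: 0.0426
grip_force: 51.3
```

Emit:
step_arm:
  commands:
    - [40,[0,0,1],0]
    - [40,[0,0,2],0]
    - [40,[0,0,2],0]

```text
t: 17.32
tool_pos: [0.5169, 0.0848, 0.2423]
tool_rot: [-0.238, -3.132, 0.0]
contact_force: [-0.2, -1.8, -0.1]
opening: 0.0428
grip_force: 51.4
```

Emit:
step_arm:
  commands:
    - [40,[0,0,1],0]
    - [40,[0,0,2],0]
    - [40,[0,0,2],0]

```text
t: 17.7
tool_pos: [0.5169, 0.0848, 0.2405]
tool_rot: [-0.238, -3.132, -0.0]
contact_force: [-1.0, -1.8, 2.0]
opening: 0.0427
grip_force: 51.5
```

Emit:
step_arm:
  commands:
    - [40,[0,0,1],0]
    - [40,[0,0,2],0]
    - [40,[0,0,2],0]

```text
t: 18.08
tool_pos: [0.5172, 0.0848, 0.2396]
tool_rot: [-0.238, -3.132, 0.0]
contact_force: [-3.3, -2.3, 8.7]
opening: 0.0427
grip_force: 52.1
```

Emit:
step_arm:
  commands:
    - [40,[0,0,1],0]
    - [40,[0,0,1.5],0]
    - [40,[0,0,1.5],0]

```text
t: 18.45
tool_pos: [0.5175, 0.0848, 0.2391]
tool_rot: [-0.237, -3.132, 0.001]
contact_force: [-5.4, -3.3, 13.4]
opening: 0.0425
grip_force: 52.5
```

Emit:
step_arm:
  commands:
    - [40,[0,0,-2],0]
    - [70,[0,0,-2],0]
    - [75,[0,0,-2],0]
    - [75,[0,0,-2],0]
    - [75,[0,0,-30],0]
    - [75,[0,0,-90],0]
    - [75,[0,0,-145],0]
    - [75,[0,0,-145],0]

```text
t: 19.45
tool_pos: [0.5183, 0.0849, 0.3884]
tool_rot: [0.237, 3.121, 0.002]
contact_force: [0.5, 0.2, -0.6]
opening: 0.0636
grip_force: 0.0
```

Emit:
step_arm:
  commands:
    - [80,[-8,-40,0],0]
    - [80,[-20,-100,0],0]
    - [80,[-32,-160,0],0]
    - [80,[-44,-220,0],0]
    - [80,[-56,-280,0],0]
    - [80,[-68,-340,0],0]
    - [80,[-78,-391,10],0]
    - [80,[-78,-391,50],0]
    - [80,[-78,-391,90],0]
    - [80,[-78,-391,90],0]
    - [80,[-78,-391,90],0]

```text
t: 20.82
tool_pos: [0.5354, -0.3135, 0.2929]
tool_rot: [0.237, 3.132, -0.001]
contact_force: [0.9, -0.6, 0.4]
opening: 0.0681
grip_force: 0.0
```

```bash
python3 - <<'E'
from h import *
np.set_printoptions(precision=4,suppress=True)
s=monitor.get_obs();print(s['t'],s['tool_pos'],s['tool_rot'],s['contact_force'],s['opening'])
print(go([.5365,-.3130,.2265]))
snap('top','t5.png')
E
```

```text
20.825 [ 0.5354 -0.3135  0.2929] [ 0.2373  3.1319 -0.0006] [ 0.8729 -0.6167  0.391 ] 0.06805667869877204
[-0.9196  0.722  66.3553]
```

View pics/t5.png

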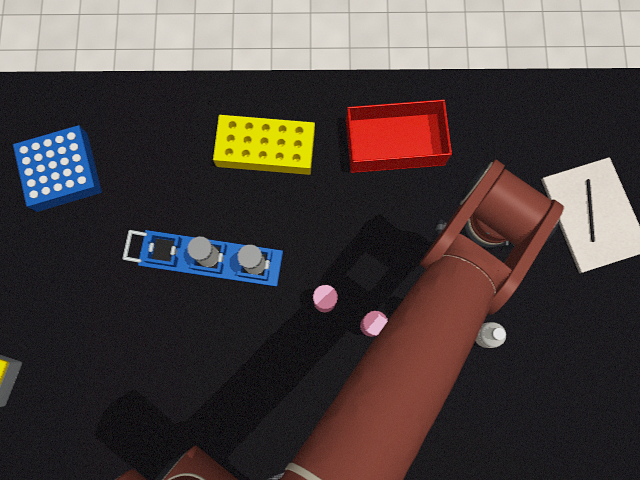

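Both placed cans are seated upright, with caps at (200,249) and (250,257), and the bystanders haven't moved. Next is B.

Emit:
step_arm:
  commands:
    - [80,[-1,0.7,30],0]
    - [80,[-1,0.7,60],0]
    - [80,[-1,0.7,67],0]
    - [80,[-1,0.7,67],0]
    - [40,[-1,0.7,67],0]
    - [40,[-1,0.7,67],0]
    - [40,[-1,0.7,67],0]
    - [40,[-1,0.7,67],0]
    - [40,[-1,0.7,67],0]
  squeeze: 60

```text
t: 22.0
tool_pos: [0.537, -0.3137, 0.2276]
tool_rot: [0.238, 3.129, -0.003]
contact_force: [-1.3, -0.5, 5.8]
opening: 0.0429
grip_force: 61.3
```

Emit:
step_arm:
  commands:
    - [40,[0,0,0],0]
    - [40,[0,0,-10],0]
    - [40,[0,0,-40],0]
    - [40,[0,0,-80],0]
    - [40,[0,0,-115],0]
    - [40,[0,0,-150],0]
    - [40,[0,0,-150],0]
    - [40,[0,0,-150],0]
    - [40,[0,0,-150],0]

```text
t: 23.12
tool_pos: [0.5356, -0.3125, 0.3716]
tool_rot: [-0.237, -3.128, -0.005]
contact_force: [-1.1, -0.5, -6.6]
opening: 0.0432
grip_force: 62.6
```

```bash
python3 - <<'E'
from h import *
np.set_printoptions(precision=4,suppress=True)
s=monitor.get_obs();print(s['t'],s['tool_pos'],s['tool_rot'],s['contact_force'],s['opening'])
print(go([.546,.272,.375]))
E
```

```text
23.125 [ 0.5356 -0.3125  0.3716] [-0.2372 -3.1279 -0.0047] [-1.1044 -0.5035 -6.6394] 0.04317285461183818
[ 77.9146 579.4029  -1.4976]
```

B weighs about 6.6 N, so it is the solid one and goes in the loop bay.

Emit:
step_arm:
  commands:
    - [40,[3,20,0],0]
    - [40,[8,60,0],0]
    - [40,[15,110,0],0]
    - [40,[22,165,0],0]
    - [40,[30,220,0],0]
    - [40,[37,275,0],0]
    - [40,[44,330,0],0]
    - [40,[52,385,0],0]
    - [40,[59,440,0],0]
    - [40,[66,495,0],0]
    - [40,[74,550,0],0]
    - [40,[78,579,0],0]

```text
t: 24.62
tool_pos: [0.5451, 0.2744, 0.3739]
tool_rot: [-0.233, -3.131, -0.0]
contact_force: [0.2, 0.4, -6.8]
opening: 0.0431
grip_force: 63.2
```

Emit:
step_arm:
  commands:
    - [40,[0,0,0],0]
    - [40,[0,0,30],0]
    - [40,[0,0,60],0]
    - [40,[0,0,90],0]
    - [40,[0,0,96],0]
    - [40,[0,0,96],0]
    - [40,[0,0,96],0]

```text
t: 25.5
tool_pos: [0.5471, 0.2713, 0.2811]
tool_rot: [0.238, 3.13, 0.002]
contact_force: [0.0, 0.5, -5.6]
opening: 0.0431
grip_force: 63.4
```

```bash
python3 - <<'E'
from h import *
np.set_printoptions(precision=4,suppress=True)
s=monitor.get_obs();print(s['t'],s['tool_pos'],s['tool_rot'],s['contact_force'])
print(go([.5455,.272,.26]))
im=snap('wrist','w6.png')
E
```

```text
25.5 [0.5471 0.2713 0.2811] [0.2377 3.1296 0.002 ] [ 0.0391  0.5373 -5.5721]
[ 1.7881  0.4278 21.1241]
```

View pics/w6.png

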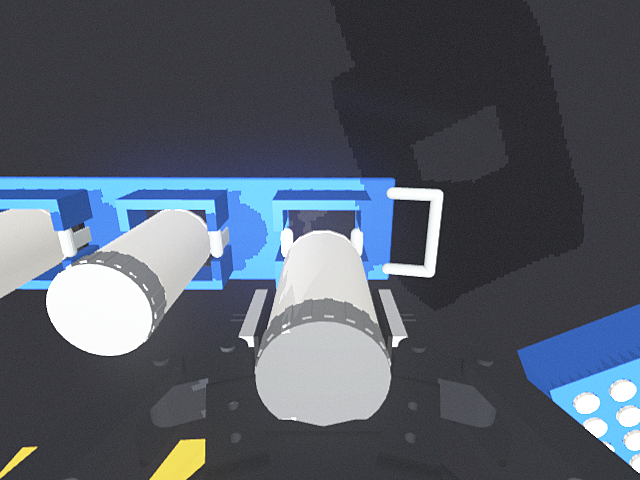

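The solid can sits centred over the loop bay (clips at 287 and 357, can at 323).

Emit:
step_arm:
  commands:
    - [40,[1,0.2,6],0]
    - [40,[1,0.2,12],0]
    - [40,[1,0.2,18],0]
    - [40,[1,0.2,23],0]
    - [40,[1,0.2,25],0]
    - [40,[1,0.2,25],0]

```text
t: 26.3
tool_pos: [0.5456, 0.2716, 0.2543]
tool_rot: [-0.238, -3.132, 0.0]
contact_force: [-1.1, -0.7, -3.6]
opening: 0.0427
grip_force: 63.7
```

Emit:
step_arm:
  commands:
    - [40,[0,0,2],0]
    - [40,[0,0,4],0]
    - [40,[0,0,4],0]

```text
t: 26.68
tool_pos: [0.546, 0.2716, 0.2509]
tool_rot: [0.238, 3.131, 0.001]
contact_force: [-0.6, 0.3, 0.9]
opening: 0.043
grip_force: 64.1
```

Emit:
step_arm:
  commands:
    - [40,[0,0,2],0]
    - [40,[0,0,4],0]
    - [40,[0,0,4],0]

```text
t: 27.05
tool_pos: [0.5457, 0.2714, 0.2455]
tool_rot: [0.238, 3.132, -0.0]
contact_force: [2.5, -0.7, -2.8]
opening: 0.043
grip_force: 63.8
```

Emit:
step_arm:
  commands:
    - [40,[0,0,1],0]
    - [40,[0,0,2],0]
    - [40,[0,0,2],0]

```text
t: 27.42
tool_pos: [0.5455, 0.2715, 0.2437]
tool_rot: [-0.238, -3.132, 0.0]
contact_force: [1.8, -0.7, -3.3]
opening: 0.0429
grip_force: 63.9
```

Emit:
step_arm:
  commands:
    - [40,[0,0,1],0]
    - [40,[0,0,2],0]
    - [40,[0,0,2],0]

```text
t: 27.8
tool_pos: [0.5453, 0.2715, 0.2416]
tool_rot: [-0.238, -3.132, 0.0]
contact_force: [1.2, -0.5, -2.8]
opening: 0.0433
grip_force: 63.8
```

Emit:
step_arm:
  commands:
    - [40,[0,0,1],0]
    - [40,[0,0,1.5],0]
    - [40,[0,0,1.5],0]

```text
t: 28.18
tool_pos: [0.5453, 0.2715, 0.2403]
tool_rot: [-0.238, -3.132, 0.0]
contact_force: [0.1, -0.1, -2.4]
opening: 0.0428
grip_force: 63.8
```

Emit:
step_arm:
  commands:
    - [40,[0,0,1],0]
    - [40,[0,0,2],0]
    - [40,[0,0,2],0]

```text
t: 28.55
tool_pos: [0.5454, 0.2715, 0.2382]
tool_rot: [-0.238, -3.132, 0.0]
contact_force: [0.3, -0.0, -3.4]
opening: 0.0432
grip_force: 63.7
```

Emit:
step_arm:
  commands:
    - [40,[0,0,1],0]
    - [40,[0,0,1.5],0]
    - [40,[0,0,1.5],0]

```text
t: 28.92
tool_pos: [0.5455, 0.2715, 0.2369]
tool_rot: [-0.238, -3.132, 0.0]
contact_force: [0.8, -0.4, -2.9]
opening: 0.043
grip_force: 63.8
```

Emit:
step_arm:
  commands:
    - [40,[0,0,1],0]
    - [40,[0,0,1.5],0]
    - [40,[0,0,1.5],0]

```text
t: 29.3
tool_pos: [0.5456, 0.2716, 0.2362]
tool_rot: [0.238, 3.132, -0.0]
contact_force: [-2.7, -1.1, 3.6]
opening: 0.0428
grip_force: 64.3
```

Emit:
step_arm:
  commands:
    - [40,[0,0,1],0]
    - [40,[0,0,2],0]
    - [40,[0,0,2],0]

```text
t: 29.68
tool_pos: [0.5458, 0.2716, 0.2352]
tool_rot: [0.237, 3.132, -0.0]
contact_force: [-5.7, -1.8, 9.4]
opening: 0.043
grip_force: 64.8
```

Emit:
step_arm:
  commands:
    - [40,[0,0,-1.5],0]
    - [70,[0,0,-1.5],0]
    - [75,[0,0,-1.5],0]
    - [75,[0,0,-1.5],0]
    - [75,[0,0,-30],0]
    - [75,[0,0,-90],0]
    - [75,[0,0,-145],0]
    - [75,[60,0,-145],0]
    - [75,[120,0,-145],0]
    - [75,[120,0,-145],0]
    - [75,[120,0,-145],0]

```text
t: 31.05
tool_pos: [0.427, 0.2897, 0.3789]
tool_rot: [0.237, 3.131, 0.001]
contact_force: [0.2, -0.5, -0.4]
opening: 0.0638
grip_force: 0.0
```

```bash
python3 - <<'E'
from h import *
np.set_printoptions(precision=4,suppress=True)
s=monitor.get_obs();print(s['t'],s['tool_pos'],s['contact_force'],s['opening'])
w=snap('wrist','w7.png');t=snap('scene','s7.png')
b=cv2.resize(t[200:310,330:500],None,fx=2.3,fy=2.3,interpolation=cv2.INTER_CUBIC)
o=np.zeros((560,640,3),np.uint8);o[:300]=w[180:];o[305:305+b.shape[0],:b.shape[1]]=b;cv2.imwrite('pics/c7.png',o[:,:,::-1])
E
```

```text
31.05 [0.427  0.2897 0.3789] [ 0.1802 -0.4696 -0.3914] 0.06382886177538212
```

View pics/c7.png

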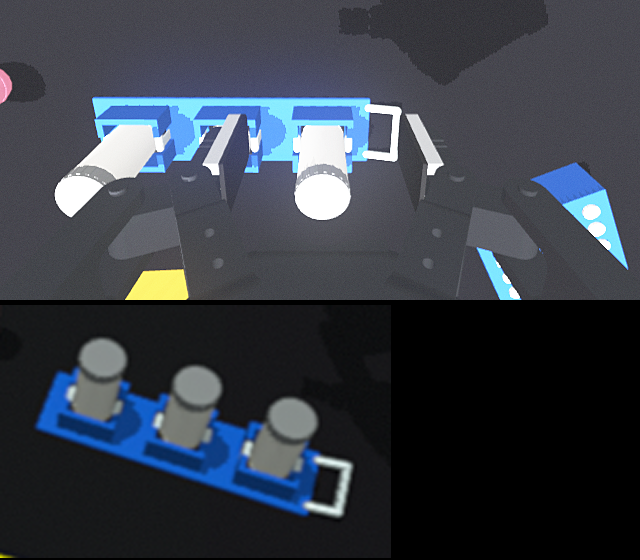

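All three cans stand upright in their bays, and the scene view shows the rack fully occupied. Pad heights of about 15, 13 and 9 mm fit the stated 9–17 mm range.

```bash
python3 -c "
from h import *
print(finish_job())"
```

```text
the job is handed in; nothing more can be done
None
```

I handed the job in at about 31 s: solid (B) is in the loop bay, filled (C) in the middle and hollow (A) in the plain bay, each pressed onto its pad with no reading above 13.4 N and upright in the last picture.

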